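# Fit the juicer's reamer and hold its run lever half down

## Task

Push the larger of the two reamers fully home on the citrus juicer's upright spindle and let go of it. Only then press the juicer's spring-loaded run lever down with the fingertips to half of its travel, where the lever lies level, never down to its stop, and keep it there: the program finishes while the lever is still being held. Leave the small reamer, the orange half and the glass where they are.

Things in the scene. Friction and masses are not known exactly. Their poses are not given: they have to be found in the camera images.
- big_reamer: The larger citrus reamer, grey plastic: round collar 48 mm across and 34 mm high, with a ribbed dome narrower than the collar on top; 68 mm high in all, about 90 g. A blind bore 17 mm wide and 34 mm deep opens in the underside. Stands upright on a cream cutting board whose top is 20 mm above the counter. Origin: centre of the underside; z up along its axis. Grip it by the collar.
- small_reamer: The other reamer, same material and shape but smaller: collar 34 mm in diameter and 34 mm high, 54 mm high in all; on the same board, at least 105 mm (centre to centre) from the big one. Not to be used. Origin: centre of the underside.
- orange_half: Half an orange lying cut face down on the board, 75 mm in diameter, 37 mm high. Leave alone. Origin: centre of the underside.
- glass: Drinking glass, 62 mm in diameter, 78 mm high, standing on the counter under the juicer's spout, at the juicer's side. Leave alone. Origin: centre of the underside.
- seat (a point): On the juicer (fixed steel box 130 x 150 mm, 82 mm high): centre of the flat round seat, 54 mm across, 102 mm above the counter, on which the reamer's underside rests when home. The spindle, a steel pin 14 mm thick with a tapered tip, rises 28 mm above this point. The drip dish around it, 128 mm across, is 12 mm lower. x points from the juicer's front (lever side) to its back, z up.
- pivot (a point): Axis of the run lever's hinge, at the middle of the juicer's front, 75 mm in front (-x of the seat) of the spindle, 70 mm above the counter; axes as those of seat. When the lever is level, its whole top face lies at this height.
- paddle (a point): Centre of the top face of the run lever's black paddle (36 mm long, 44 mm wide, 10 mm thick), 72 mm out from the hinge axis, in the plane of the lever's top. The lever sticks out of the juicer's front (towards -x of seat); the point's z is normal to the paddle's top.
- lever (a joint): Run lever angle, rad: 0 = released (tilted up 0.2 rad, paddle centre 14 mm above the hinge), 0.2 = half travel, level, 0.4 = at its stop (14 mm below the hinge). A spring pushes it back up: 2.4 N m/rad with preload; on the paddle's centre about 3 N starts it, 10 N holds it half way, 17 N at the stop.
Things that resemble listed ones, but are neither listed nor needed, are in the scene too. What is shaped like the big_reamer but red is not meant.

How it is judged:
By the outcome, as a careful person would: the job done as asked, in the order asked, and still so for the second after the job is handed in, while the arm keeps its last pose, push and grip.
It also fails if it takes over 59 s, if anything falls off the work surface, if the arm or the gripper's body presses on something with over 40 N, if the wrist force passes 120 N, or if a joint passes its speed limit or range.

## Robot

A 6-joint arm with a two-finger parallel gripper is mounted at the origin on the work surface. World frame = base frame: x ahead of the robot, y to its left, z up, the work surface at z = 0. Lengths are in m, angles in rad, forces in N, time in s.
With the tool pointing down it reaches from about 0.3 to 0.875 m from the base axis. Payload 6.4 kg.
Tool frame: the origin (TCP) lies midway between the tips of the shut fingers; the grasp point (between the pads) lies 19 mm behind it; z points along the fingers, y is the line along which they close (so a half turn about z gives the same grasp; the last joint's range is limited). The gripper opens to 85 mm and grips with 20 to 120 N. Pads are 22 mm wide; open, the fingers measure 114 mm over their backs; the gripper's body (76 mm by 85 mm) begins 54 mm behind the grasp point. The pads swing forward as they close: fully open they stand 13 mm farther back than shut.
Start: joints at [-1.547, 0.181, 1.607, -0, 1.354, -0.206], TCP at [0.131, -0.56, 0.231] pointing down, gripper open.
Joint ranges: [-2.99, 2.99], [-0.89, 2.07], [0.3, 2.58], [-1.14, 4.28], [0, 2.63], [-3.12, 3.12]. Speed limits (rad/s): [2.57, 2.57, 3.01, 3.14, 3.14, 3.14].

## Interface

Orientations are given as a unit quaternion [w, x, y, z].
In Python, from bench import sensors, vision, ctrl gives the robot as it stands.
- The arm moves only by the tool carry_out, never from a script. Its argument "deltas" is text: rows parted by semicolons, each of 7 numbers parted by spaces: the shift along the tool's x, y, z in mm, then the turn, a rotation vector about the tool's x, y, z in rad, then the closure, from 0 (fully open) to 1 (shut). In form: tx ty tz ax ay az claw; .... A call has 1 to 12 rows; each row is the pose to reach, as a shift and turn from the pose commanded when the call began, along the tool's axes at that moment; what a row does not reach only later rows make up. A row lasts 1/8 s, in which the tool goes at most 62.5 mm and 10.7 degrees, less where a joint would pass 70% of its speed; a pose out of reach is approached as far as the arm can. A call with a gripper value outside its range is refused whole. The fingers move at their own pace and stop on an object; the grip force is fixed at half the most. Time passes only in rows, so rows that repeat a pose let the fingers close. It gives the time, the measured TCP pose, the force, the opening and the grip force at its end, in the units of the state.
- sensors.get_obs(): the state, without advancing time (a new reading comes with each control period).
- vision.camera(name): name is "side" or "top" or "wrist"; returns the picture (480x640x3 uint8, blue, green, red); there is no depth.
- vision.camera_model(name): a dict with "K" (3x3 intrinsics, pixels), "extrinsics" (4x4, takes a point from world to camera coordinates); the wrist camera has in their place "hand_eye" (4x4, takes a point from camera to tool coordinates, whose origin is the TCP and whose axes are the flange's). Camera axes: x right, y down, z forward; pixel columns grow to the right and rows downward; lengths in m; the calibration is good to about 2 mm. A picture is of the moment at which its call begins: read the wrist's pose just before it. camera_model takes no time and is no camera call.
- ctrl.hand_in(): hands the job in; it is judged then, once.
The state is a dict: "time_s": time; "q": joint angles; "dq": joint speeds; "joint_efforts": joint torques, N m; "eef_pos": TCP position; "eef_rot": TCP orientation; "wrist_force": force on the tool from outside, world axes, zero at the start; "torque": the same for the moment, N m; "opening": opening from 0.0 (shut) to 1.0 (fully open); "grasp_force": force on a finger pad.
Only numpy, scipy, OpenCV 4.12 (cv2) and the standard library are available. Lean on these libraries where they do the work, as an engineer would, in place of code of your own. Each camera call takes 0.05 s, during which the arm holds its last target. There are 200 camera calls.

## Working session

There is one attempt and no reset: what is moved stays moved. The work goes in short steps, Python scripts to look and compute and a tool call to move; the robot and the scene stay as the last step left them, time stands still between calls to the robot, and variables do not carry over. Pictures are saved under pics/ and viewed, at most 10 in all, crops included, and the job is handed in when it is done.

Besides the shell and the picture viewer there is one more tool, called after "Call:" by a JSON object that holds its "op" and its "data", one argument or row to a line. carry_out: Moves the arm, as the interface text tells. Its arguments: {"type":"object","properties":{"deltas":{"type":"string"}},"required":["deltas"]}

```bash
mkdir -p pics; python3 - <<'E'
from bench import sensors, vision, ctrl
import cv2, numpy as np
np.set_printoptions(precision=4,suppress=True)
for n in("top","side"):
    cv2.imwrite(f"pics/{n}1.png",vision.camera(n)); m=vision.camera_model(n); print(n,np.array(m["K"]),np.array(m["extrinsics"]))
print(vision.camera_model("wrist")); print(sensors.get_obs())
E
```

```text
top [[593.5868   0.     321.7075]
 [  0.     593.5868 246.4436]
 [  0.       0.       1.    ]] [[-0.0862 -0.9963 -0.0055  0.0623]
 [-0.9721  0.0853 -0.2183  0.6153]
 [ 0.218  -0.0135 -0.9759  0.9974]
 [ 0.      0.      0.      1.    ]]
side [[573.5158   0.     331.7465]
 [  0.     573.5158 237.8848]
 [  0.       0.       1.    ]] [[-0.8907 -0.4545  0.0013  0.5333]
 [-0.2645  0.5159 -0.8148  0.2253]
 [ 0.3697 -0.7261 -0.5798  0.8218]
 [ 0.      0.      0.      1.    ]]
{'K': array([[362.1734,   0.    , 322.6339],
       [  0.    , 362.1734, 241.7643],
       [  0.    ,   0.    ,   1.    ]]), 'hand_eye': array([[-0.0001, -0.9657, -0.2597,  0.0647],
       [ 1.    , -0.0001, -0.    , -0.0004],
       [ 0.    , -0.2597,  0.9657, -0.1432],
       [ 0.    ,  0.    ,  0.    ,  1.    ]])}
{'time_s': 0.1, 'q': array([-1.5473,  0.1815,  1.6079,  0.    ,  1.3538, -0.2063]), 'dq': array([ 0.0003,  0.0001, -0.0008,  0.0009, -0.0005, -0.0011]), 'joint_efforts': array([  0.    , -44.5875, -35.2242,  -0.0003,   0.0041,  -0.    ]), 'eef_pos': array([ 0.131 , -0.5594,  0.2305]), 'eef_rot': array([-0.0008,  0.9934,  0.1146,  0.0001]), 'wrist_force': array([ 1.03  , -0.0529, -0.1914]), 'torque': array([ 0.0228, -0.0389, -0.007 ]), 'grasp_force': 0.0, 'opening': 0.9981430221724251}
```

View pics/top1.png

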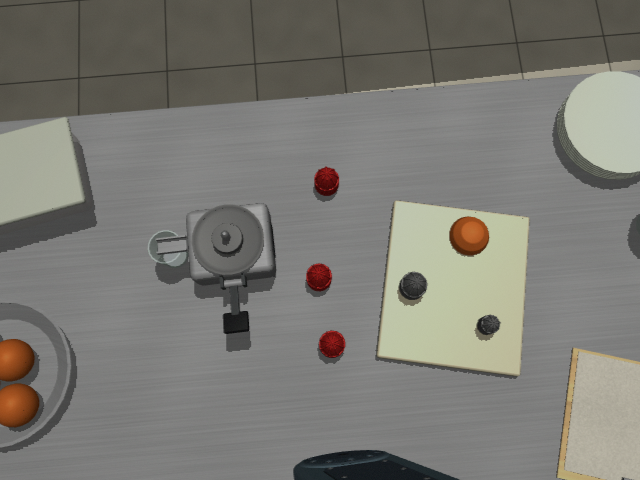

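View pics/side1.png

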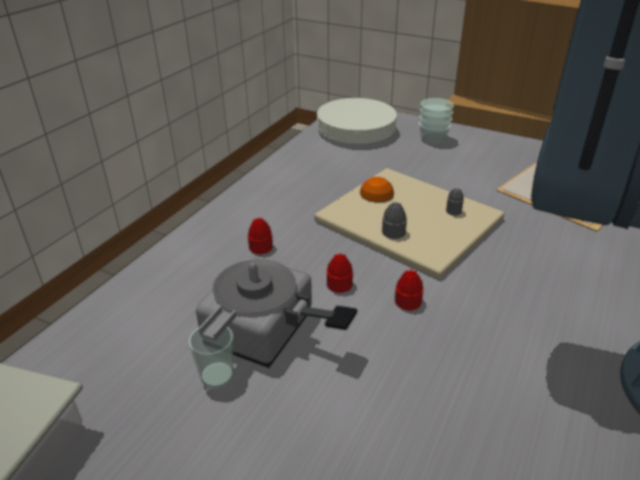

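In the top view:
- Grey reamers: (413,286) and (488,325). The one at (413,286) is wider, so it should be big_reamer.
- Red look-alikes: (327,181), (319,277) and (332,344). These are not meant.
- Orange half: (470,236).
- Juicer: spindle near (226,236), paddle (236,322), glass (168,247).

I'll measure these and confirm with an enlarged crop.

```bash
cat > h.py <<'E'
import numpy as np, cv2
from bench import sensors, vision, ctrl
np.set_printoptions(precision=4,suppress=True)
def cam(n):
    m=vision.camera_model(n); K=np.array(m["K"])
    if n=="wrist":
        from scipy.spatial.transform import Rotation as R
        o=sensors.get_obs(); T=np.eye(4); w,x,y,z=o["eef_rot"]; T[:3,:3]=R.from_quat([x,y,z,w]).as_matrix(); T[:3,3]=o["eef_pos"]
        return K,np.linalg.inv(T@np.array(m["hand_eye"]))
    return K,np.array(m["extrinsics"])
def proj(c,P):
    K,E=c; q=(np.atleast_2d(P)@E[:3,:3].T+E[:3,3])@K.T; return q[:,:2]/q[:,2:]
def back(c,uv,z):
    K,E=c; d=E[:3,:3].T@np.linalg.solve(K,[*uv,1]); o=-E[:3,:3].T@E[:3,3]; return o+d*(z-o[2])/d[2]
def ring(p,r,z,n=72):
    a=np.linspace(0,2*np.pi,n,endpoint=False); return np.c_[p[0]+r*np.cos(a),p[1]+r*np.sin(a),np.full(n,z)]
def reamer(p,r,h,z0): # silhouettes: collar, dome
    R=[ring(p,r,z0),ring(p,r,z0+.034)]
    for t in np.linspace(0,1,8): R.append(ring(p,.85*r*np.sqrt(1-t*t*.98),z0+.034+(h-.034)*t))
    return np.vstack(R)
E
python3 - <<'E'
from h import *
T=cam("top");S=cam("side");it=cv2.imread("pics/top1.png");is_=cv2.imread("pics/side1.png")
def blob(im,box):
    x0,y0,x1,y1=box; c=im[y0:y1,x0:x1].astype(int); m=((c[...,2]<105)&(c.max(2)-c.min(2)<40)).astype(np.uint8)
    n,l,s,ce=cv2.connectedComponentsWithStats(m); k=1+np.argmax(s[1:,4]); return ce[k]+[x0,y0],s[k],(l==k)
for nm,bt,bs,r,h in (("big",(393,262,436,306),(375,195,415,245),.024,.068),("small",(470,308,505,342),(440,180,472,220),.017,.054)):
    for c,im,b in((T,it,bt),(S,is_,bs)):
        ce,s,_=blob(im,b)
        p=back(c,ce,.05)
        for _ in range(5):
            hull=cv2.convexHull(proj(c,reamer(p,r,h,.02)).astype(np.float32)); M=cv2.moments(hull); q=np.array([M['m10'],M['m01']])/M['m00']
            p=p+back(c,ce,.05)-back(c,q,.05)
        print(nm,ce,s,"p",p[:2],"model area",M['m00'])
for nm,uv,us,z in(("tip",(225.5,235.5),(253,265),.13),("paddle",(236,322),(341,317),.08)):
    print(nm,back(T,uv,z),back(S,us,z))
a=cv2.resize(it[190:350,150:350],None,fx=3.75,fy=3.75,interpolation=cv2.INTER_CUBIC)[:600,:400]
b=cv2.resize(it[215:365,375:525],(400,300),interpolation=cv2.INTER_CUBIC)
d=cv2.resize(is_[160:280,350:510],(400,300),interpolation=cv2.INTER_CUBIC)
cv2.imwrite("pics/crop1.png",np.hstack([a,np.vstack([b,d])]))
E
```

```text
big [412.4557 285.9459] [  6  10  28  28 610] p [ 0.5373 -0.1495] model area 646.2394079016522
big [394.3052 222.1851] [  7   8  25  37 724] p [ 0.5395 -0.1482] model area 791.1939547141083
small [487.7514 324.8017] [  7   7  23  21 358] p [ 0.4558 -0.2755] model area 387.7399795544334
small [454.8935 202.5039] [  6   9  18  28 385] p [ 0.4584 -0.2763] model area 414.79483600053936
tip [0.6378 0.1706 0.13  ] [0.6412 0.1757 0.13  ]
paddle [0.4955 0.1678 0.08  ] [0.4977 0.1685 0.08  ]
```

View pics/crop1.png

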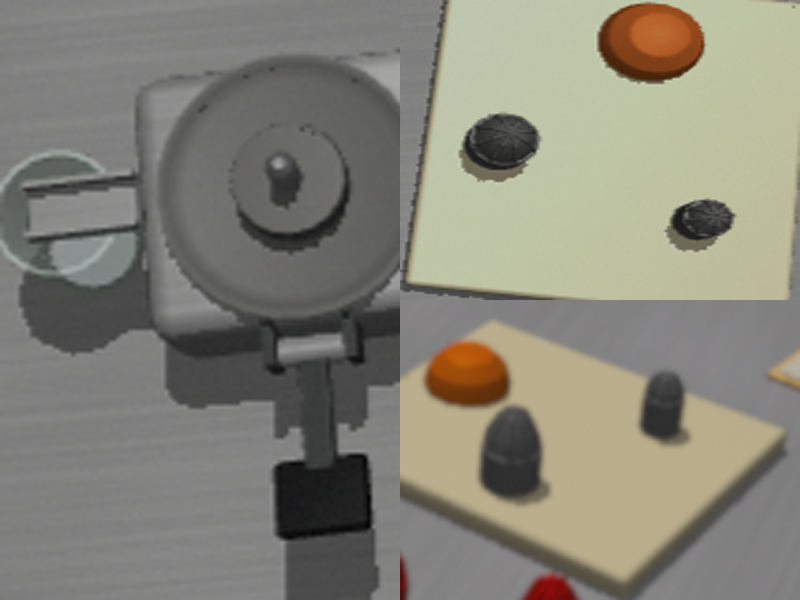

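The crop confirms it: the wider, taller grey reamer at top (413,286) is big_reamer, and the narrower one at (488,325) is small_reamer. Moving above the big one.

Call:
{"op": "carry_out", "data": {
  "deltas": "49 -31 0 0 0 0 0;98 -62 0 0 0 0 0;147 -92 0 0 0 0 0;196 -123 0 0 0 0 0;245 -154 0 0 0 0 0;294 -185 10 0 0 0 0;343 -215 20 0 0 0 0;392 -246 30 0 0 0 0;441 -277 45 0 0 0 0;490 -307 60 0 0 0 0;490 -307 60 0 0 0 0;490 -307 60 0 0 0 0"
}}

```text
time_s: 1.6
eef_pos: [0.5378, -0.1492, 0.1708]
eef_rot: [-0.0, 0.993, 0.115, -0.001]
wrist_force: [-0.4, -0.2, 0.8]
opening: 0.999
grasp_force: 0.0
```

```bash
cat > m.py <<'E'
from h import *
W=cam("wrist"); im=vision.camera("wrist"); cv2.imwrite("pics/w1.png",im)
o=sensors.get_obs(); print(o["eef_pos"],o["eef_rot"],o["q"],o["opening"])
p=np.array([.538,-.149])
g=im.astype(int); m=((g[...,2]<120)&(g.max(2)-g.min(2)<25)).astype(np.uint8)
hull=cv2.convexHull(proj(W,reamer(p,.024,.068,.02)).astype(np.float32)).astype(int)
cv2.polylines(im,[hull],True,(0,255,0),1)
for z in(.02,.054): cv2.polylines(im,[proj(W,ring(p,.024,z)).astype(int)],True,(255,0,255),1)
cv2.imwrite("pics/w1o.png",im)
E
python3 m.py
```

```text
[ 0.5377 -0.1499  0.1713] [ 0.0001  0.9934  0.1145 -0.0002] [-0.4842  0.2052  1.7058 -0.0004  1.2309  0.8573] 1.0012796212645931
```

View pics/w1o.png

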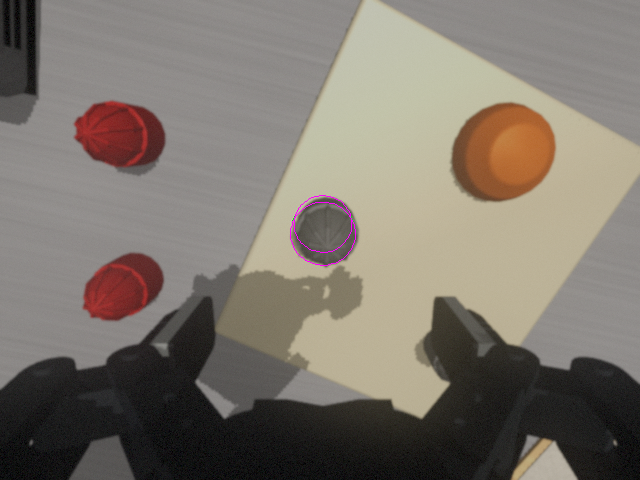

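The wrist view shows the big reamer's collar at about (324,231), within about 1 px of the model. Descending and gripping.

Call:
{"op": "carry_out", "data": {
  "deltas": "0 0 40 0 0 0 0;0 0 85 0 0 0 0;0 0 120 0 0 0 0;0 0 140 0 0 0 0;0 0 148 0 0 0 0;0 0 148 0 0 0 0;0 0 148 0 0 0 1;0 0 148 0 0 0 1;0 0 148 0 0 0 1;0 0 148 0 0 0 1;0 0 148 0 0 0 1;0 0 148 0 0 0 1"
}}

```text
time_s: 3.15
eef_pos: [0.5393, -0.1499, 0.0247]
eef_rot: [0.001, 0.993, 0.115, 0.001]
wrist_force: [-1.4, -0.6, 6.3]
opening: 0.54
grasp_force: 62.3
```

Call:
{"op": "carry_out", "data": {
  "deltas": "0 0 -20 0 0 0 1;0 0 -60 0 0 0 1;0 0 -110 0 0 0 1;0 0 -150 0 0 0 1;10 -32 -176 0 0 0 1;25 -80 -176 0 0 0 1;41 -130 -176 0 0 0 1;57 -180 -176 0 0 0 1;72 -230 -176 0 0 0 1;86 -274 -176 0 0 0 1;91 -291 -176 0 0 0 1;91 -291 -176 0 0 0 1"
}}

```text
time_s: 4.65
eef_pos: [0.5602, 0.1554, 0.1991]
eef_rot: [0.0, 0.993, 0.116, -0.0]
wrist_force: [0.7, 0.1, -0.3]
opening: 0.536
grasp_force: 61.7
```

```bash
cat > m2.py <<'E'
from h import *
W=cam("wrist"); im=vision.camera("wrist"); cv2.imwrite("pics/w2.png",im)
o=sensors.get_obs(); print(o["eef_pos"],o["eef_rot"],o["opening"],o["grasp_force"])
p=np.array([.639,.173])
for r,z,c in((.007,.12,(0,255,0)),(.027,.102,(255,0,255)),(.064,.09,(0,255,255))): cv2.polylines(im,[np.round(proj(W,ring(p,r,z))).astype(int)],True,c,1)
cv2.imwrite("pics/w2o.png",im)
E
python3 m2.py
```

```text
[0.5603 0.1543 0.1991] [ 0.0003  0.9934  0.115  -0.0003] 0.5346358052116499 61.693563445005566
```

View pics/w2o.png

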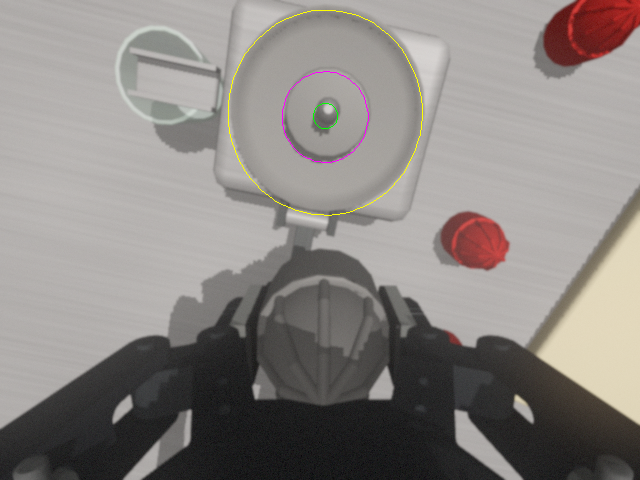

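```bash
cat > m3.py <<'E'
from h import *
W=cam("wrist"); im=cv2.imread("pics/w2.png"); o=sensors.get_obs(); t=o["eef_pos"]
def zoom(x0,y0,w,h,f,curves):
    c=cv2.resize(im[y0:y0+h,x0:x0+w],None,fx=f,fy=f,interpolation=cv2.INTER_CUBIC)
    c=cv2.convertScaleAbs(c,alpha=1.6,beta=-30)
    for P,col in curves: cv2.polylines(c,[np.round((proj(W,P)+.5-[x0,y0])*f).astype(int)],True,col,1)
    return c
p=np.array([.639,.173])
a=zoom(270,60,112,112,3.5,[(ring(p,.007,.102),(0,255,0)),(ring(p,.007,.12),(0,255,0)),(ring(p,.027,.102),(255,0,255))])
zb=t[2]-.0045
b=zoom(245,235,160,160,2.5,[(ring(t[:2],.024,zb),(0,255,0)),(ring(t[:2],.024,zb+.034),(255,0,255))])[:392,:392]
cv2.imwrite("pics/z2.png",np.hstack([a,b]))
E
python3 m3.py
```

```text
(no output)
```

View pics/z2.png

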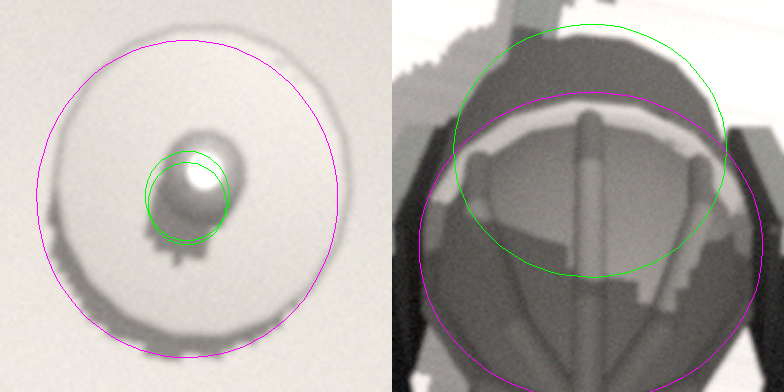

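```bash
python3 - <<'E'
from h import *
T=cam("top");S=cam("side");W=cam("wrist")
print("wrist",back(W,(327.07,111.36),.102),"top",back(T,(226.6,237.5),.102))
# dish ellipse in wrist overlay matched yellow; tip
print("tip wrist",back(W,(270+209/3.5-.5,60+165/3.5-.5),.127),"top",back(T,(150+281/3.75-.5,190+163/3.75-.5),.128))
im=cv2.imread("pics/side1.png"); c=cv2.resize(im[250:310,215:300],(800,565),interpolation=cv2.INTER_CUBIC)
c=cv2.convertScaleAbs(c,alpha=1.6,beta=-40); f=800/85
for p,col in(((.641,.170),(0,255,0)),((.641,.173),(255,0,255))):
  for r,z in((.027,.102),(.007,.11),(.064,.09)): cv2.polylines(c,[np.round((proj(S,ring(p,r,z))+.5-[215,250])*f).astype(int)],True,col,1)
cv2.imwrite("pics/s2.png",c)
E
```

```text
wrist [0.6432 0.1713 0.102 ] top [0.6412 0.1731 0.102 ]
tip wrist [0.6439 0.1705 0.127 ] top [0.6429 0.1724 0.128 ]
```

View pics/s2.png

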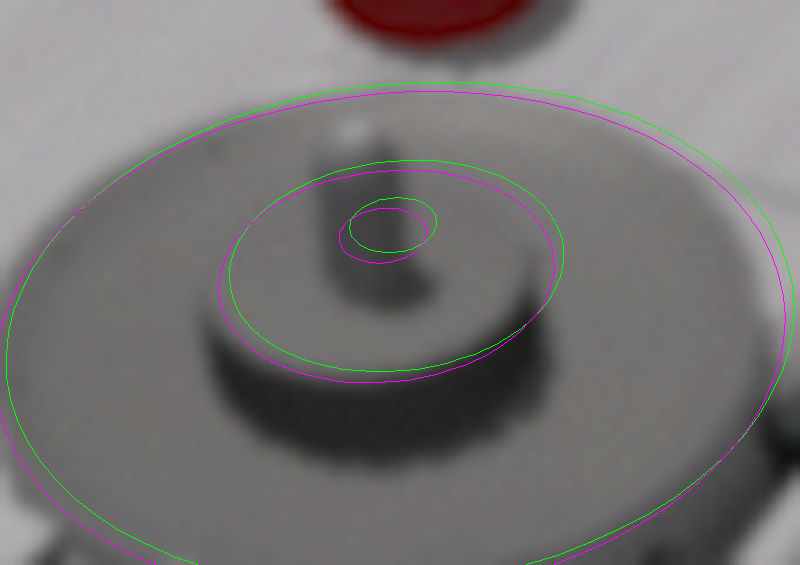

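Call:
{"op": "carry_out", "data": {
  "deltas": "30 1 0 0 0 0 1;60 2 0 0 0 0 1;80 2.5 0 0 0 0 1;85 2.5 10 0 0 0 1;85 2.5 35 0 0 0 1;85 2.5 50 0 0 0 1;85 2.5 58 0 0 0 1;85 2.5 62 0 0 0 1;85 2.5 66 0 0 0 1;85 2.5 69 0 0 0 1;85 2.5 72 0 0 0 1;85 2.5 72 0 0 0 1"
}}

```text
time_s: 6.2
eef_pos: [0.6437, 0.1717, 0.1271]
eef_rot: [-0.0, 0.993, 0.115, -0.0]
wrist_force: [-0.3, 0.0, -0.9]
opening: 0.538
grasp_force: 61.7
```

No contact force, and the tip is already inside the bore. Continuing.

Call:
{"op": "carry_out", "data": {
  "deltas": "0 0 4 0 0 0 1;0 0 8 0 0 0 1;0 0 11 0 0 0 1;0 0 14 0 0 0 1;0 0 16 0 0 0 1;0 0 16 0 0 0 1"
}}

```text
time_s: 6.95
eef_pos: [0.6437, 0.1716, 0.1111]
eef_rot: [-0.0, 0.993, 0.115, -0.0]
wrist_force: [-0.0, 0.5, -0.7]
opening: 0.537
grasp_force: 61.7
```

Call:
{"op": "carry_out", "data": {
  "deltas": "0 0 2 0 0 0 1;0 0 3.5 0 0 0 1;0 0 5 0 0 0 1;0 0 5 0 0 0 1"
}}

```text
time_s: 7.45
eef_pos: [0.6439, 0.1717, 0.1067]
eef_rot: [0.0, 0.993, 0.115, 0.0]
wrist_force: [-1.8, -0.3, 2.4]
opening: 0.534
grasp_force: 62.0
```

Call:
{"op": "carry_out", "data": {
  "deltas": "0 0 1 0 0 0 1;0 0 1 0 0 0 1"
}}

```text
time_s: 7.7
eef_pos: [0.6439, 0.1717, 0.1067]
eef_rot: [0.0, 0.993, 0.115, 0.0]
wrist_force: [-5.1, -1.0, 8.7]
opening: 0.538
grasp_force: 62.9
```

Call:
{"op": "carry_out", "data": {
  "deltas": "0 0 1 0 0 0 1;0 0 2 0 0 0 1;0 0 2 0 0 0 1"
}}

```text
time_s: 8.07
eef_pos: [0.6439, 0.1717, 0.1066]
eef_rot: [0.0, 0.993, 0.115, 0.0]
wrist_force: [-11.1, -3.0, 18.3]
opening: 0.534
grasp_force: 64.2
```

Firm stop at 0.1067, which puts the underside at the seat height. Unloading, releasing and rising.

Call:
{"op": "carry_out", "data": {
  "deltas": "0 0 -3 0 0 0 1;0 0 -3 0 0 0 0;0 0 -3 0 0 0 0;0 0 -3 0 0 0 0;0 0 -3 0 0 0 0;0 0 -3 0 0 0 0;0 0 -15 0 0 0 0;0 0 -45 0 0 0 0;0 0 -80 0 0 0 0;0 0 -105 0 0 0 0;0 0 -105 0 0 0 0"
}}

```text
time_s: 9.45
eef_pos: [0.6457, 0.1719, 0.2121]
eef_rot: [0.0, 0.993, 0.115, 0.003]
wrist_force: [-0.2, -0.6, -0.7]
opening: 1.0
grasp_force: 0.0
```

```bash
python3 - <<'E'
from h import *
S=cam("side"); im=vision.camera("side"); x0,y0,w,h=180,190,200,170
f=4; c=cv2.resize(im[y0:y0+h,x0:x0+w],None,fx=f,fy=f,interpolation=cv2.INTER_CUBIC)[:600]
def dr(P,col,cl=True): cv2.polylines(c,[np.round((proj(S,P)+.5-[x0,y0])*f).astype(int)],cl,col,1)
p=(.643,.172)
dr(ring(p,.024,.102),(0,255,0)); dr(ring(p,.024,.136),(0,255,0)); dr(np.array([[*p,.17],[*p,.165]]),(0,0,255),False)
# lever hypotheses: yaw
for yaw,col in((0.0,(255,0,255)),(.035,(0,255,255))):
    u=np.array([np.cos(yaw),np.sin(yaw)]); v=np.array([-u[1],u[0]]); 
    for a in(0.2,):
        C=[]
        for l,s in((54,-22),(54,22),(90,22),(90,-22)):
            q=np.array(p)-u*(.075+l/1e3*np.cos(a))+v*s/1e3; C.append([*q,.07+l/1e3*np.sin(a)])
        dr(np.array(C),col)
cv2.imwrite("pics/s3.png",c); o=sensors.get_obs(); print(o["eef_pos"],o["eef_rot"],o["q"])
# top overlay numbers for yaw
T=cam("top"); it=cv2.imread("pics/top1.png"); b=it[305:340,215:258]; m=(b.max(2)<60).astype(np.uint8)
n,l,s,ce=cv2.connectedComponentsWithStats(m); k=1+np.argmax(s[1:,4]); q=ce[k]+[215,305]; print(s[k],q,back(T,q,.082)); print(cv2.minAreaRect(np.argwhere(l==k)[:,::-1].astype(np.float32)))
E
```

```text
[0.6445 0.1717 0.2097] [0.     0.9934 0.1146 0.0014] [0.0828 0.3971 1.3796 0.     1.3621 1.4239]
[  8   5  26  24 509] [235.7701 322.3065] [0.4948 0.168  0.082 ]
((20.748727798461914, 16.48223304748535), (22.442819595336914, 24.93646812438965), 85.91438293457031)
```

View pics/s3.png

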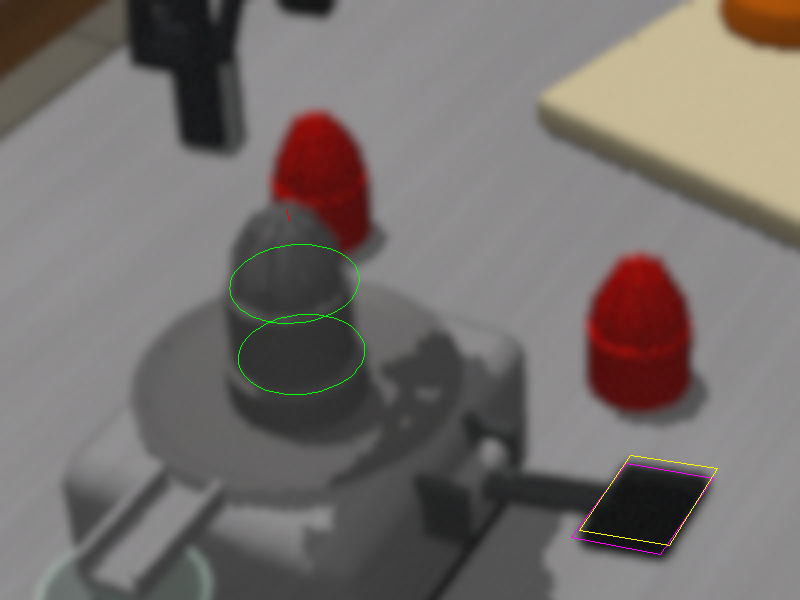

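The reamer stands on the seat, released, at crop (290,320). The paddle is at crop (645,505), as the model predicts. Moving above the paddle with the fingers shut.

Call:
{"op": "carry_out", "data": {
  "deltas": "-30 -6 0 0 0 0.1 1;-70 -15 0 0 0 0.2 1;-110 -24 0 0 0 0.2 1;-145 -31 10 0 0 0.2 1;-145 -31 50 0 0 0.2 1;-145 -31 90 0 0 0.2 1;-145 -31 105 0 0 0.2 1;-145 -31 105 0 0 0.2 1"
}}

```text
time_s: 10.5
eef_pos: [0.4945, 0.1686, 0.1019]
eef_rot: [0.0, 1.0, 0.015, -0.002]
wrist_force: [-0.0, 0.5, 1.8]
opening: 0.002
grasp_force: 0.0
```

```bash
python3 - <<'E'
from h import *
S=cam("side"); im=vision.camera("side"); cv2.imwrite("pics/s4raw.png",im); o=sensors.get_obs(); print(o["eef_pos"],o["eef_rot"],o["opening"])
W=cam("wrist"); iw=vision.camera("wrist"); cv2.imwrite("pics/w4.png",iw)
a=cv2.resize(im[200:350,220:420],(400,300),interpolation=cv2.INTER_CUBIC); b=cv2.resize(iw,(400,300))
cv2.imwrite("pics/v4.png",np.hstack([a,b]))
E
```

```text
[0.4957 0.1688 0.1033] [ 0.      0.9999  0.0148 -0.0003] -0.0021225068448409647
```

View pics/v4.png

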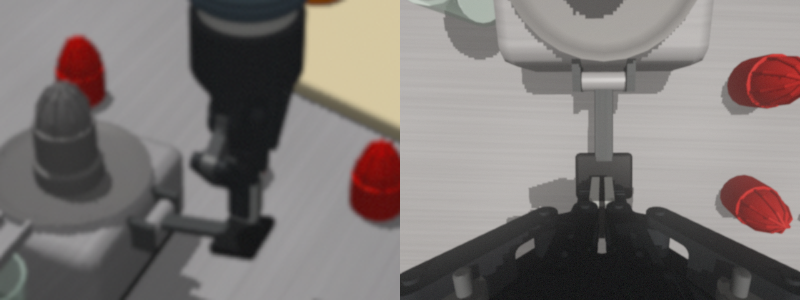

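The shut fingers are centred over the paddle (wrist panel about (603,180)), and the reamer sits flat on its seat. Pressing gently.

Call:
{"op": "carry_out", "data": {
  "deltas": "0 0 8 0 0 0 1;0 0 14 0 0 0 1;0 0 19 0 0 0 1;0 0 22 0 0 0 1;0 0 25 0 0 0 1;0 0 25 0 0 0 1"
}}

```text
time_s: 11.35
eef_pos: [0.4953, 0.1688, 0.0783]
eef_rot: [0.0, 1.0, 0.015, -0.0]
wrist_force: [-2.7, -0.5, 5.5]
opening: -0.001
grasp_force: 2.7
```

Call:
{"op": "carry_out", "data": {
  "deltas": "0 0 2 0 0 0 1;0 0 4 0 0 0 1;0 0 6 0 0 0 1;0 0 7.5 0 0 0 1;0 0 7.5 0 0 0 1;0 0 7.5 0 0 0 1"
}}

```text
time_s: 12.1
eef_pos: [0.4951, 0.1689, 0.0712]
eef_rot: [0.0, 1.0, 0.015, -0.001]
wrist_force: [-5.4, -0.1, 9.0]
opening: -0.001
grasp_force: 4.1
```

```bash
cat > r.py <<'E'
from h import *
L=[]
for i in range(6):
    vision.camera("side"); o=sensors.get_obs(); L.append(np.r_[o["eef_pos"],o["wrist_force"]])
print(np.mean(L,0),np.std(L,0))
E
python3 r.py
```

```text
[ 0.4951  0.1689  0.0712 -4.8295 -0.5261  8.2596] [0.     0.     0.     0.3686 0.6564 0.3498]
```

Call:
{"op": "carry_out", "data": {
  "deltas": "0 0 0.7 0 0 0 1;0 0 1.4 0 0 0 1;0 0 1.4 0 0 0 1;0 0 1.4 0 0 0 1"
}}

```text
time_s: 12.9
eef_pos: [0.495, 0.1689, 0.0699]
eef_rot: [0.0, 1.0, 0.015, -0.001]
wrist_force: [-5.8, -0.5, 8.9]
opening: 0.002
grasp_force: 4.8
```

```bash
python3 r.py; python3 - <<'E'
from h import *
im=vision.camera("side"); S=cam("side"); x0,y0,w,h=260,265,130,100; f=6
c=cv2.convertScaleAbs(cv2.resize(im[y0:y0+h,x0:x0+w],None,fx=f,fy=f,interpolation=cv2.INTER_CUBIC),alpha=1.5)
u=np.array([np.cos(.024),np.sin(.024)]); v=np.array([-u[1],u[0]])
for a,col in((0,(0,255,0)),(-.1,(0,0,255)),(.1,(255,0,0))):
    C=[]
    for l,s in((54,-22),(54,22),(90,22),(90,-22)):
        q=np.array([.6435,.172])-u*(.075+l/1e3*np.cos(a))+v*s/1e3; C.append([*q,.07+l/1e3*np.sin(a)])
    cv2.polylines(c,[np.round((proj(S,np.array(C))+.5-[x0,y0])*f).astype(int)],True,col,1)
cv2.imwrite("pics/s5.png",c)
E
```

```text
[ 0.495   0.1688  0.0699 -5.8343 -0.423   9.8205] [0.     0.     0.     0.6214 0.2723 0.6022]
```

View pics/s5.png

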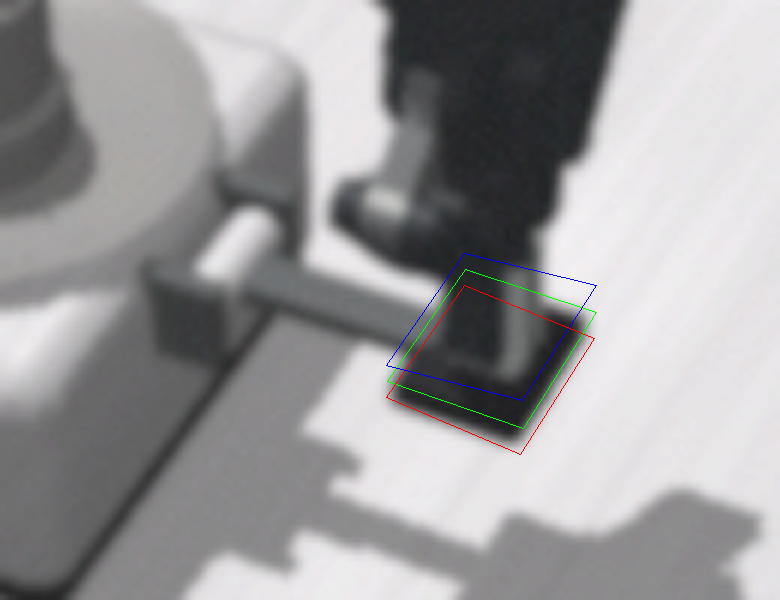

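The fingertips are at z = 0.0699 with 9.8 N, and the paddle outline matches the level model (green). The lever is at half travel, so I'm handing in.

```bash
python3 -c "
from bench import ctrl; print(ctrl.hand_in())"
```

```text
the job is handed in; nothing more can be done
None
```

I pushed the big reamer home on the spindle and released it, then pressed the run lever level (half travel, about 10 N) and handed the job in while still holding it there; the verdict was not shown.

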